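# Spin the tuning dial up the band and brake it on zero

### The arm

A 6-joint arm with a two-finger parallel gripper is mounted at the origin on the work surface. World frame = base frame: x ahead of the robot, y to its left, z up, the work surface at z = 0. Lengths are in mm, angles in rad, forces in N, time in s.
With the tool pointing down it reaches from about 300 to 950 mm from the base axis. Payload 3.1 kg.
Tool frame: the origin (TCP) lies at the very end of the fingers, on their centre line; the grasp point (between the pads) lies 19 mm behind it; z points along the fingers, y is the direction in which the jaws open and shut (so a half turn about z gives the same grasp; the last joint's range is limited). The gripper opens to 85 mm and grips with 20 to 120 N. Pads are 22 mm wide; open, the fingers measure 114 mm over their backs; the gripper's body (76 mm by 85 mm) begins 54 mm behind the grasp point. The pads swing forward as they close: fully open they stand 13 mm farther back than shut.
Start: joints at [-1.186, 0.308, 1.634, -0, 1.2, -0.07], TCP at [274.527, -561.486, 231.272] pointing down, gripper open.
Joint ranges: [-3.06, 3.06], [-0.79, 1.96], [0.05, 2.63], [-1.19, 4.34], [0.05, 2.64], [-2.94, 2.94]. Speed limits (rad/s): [2.79, 2.79, 3.14, 3.14, 3.14, 3.14].

### API

Orientations are given as a unit quaternion [w, x, y, z].
In Python, from rig import env gives the robot as it stands.
- The arm moves only by the tool play_rows, never from a script. Its argument "increments" is a list of rows, each an object with "offset": the shift along the tool's x, y, z in m, a list of three; "dr": the turn, a rotation vector about the tool's x, y, z in rad, a list of three. In form: [{"offset": [tx, ty, tz], "dr": [wx, wy, wz]}, ...]. A call has 1 to 5 rows; each row is the pose to reach, as a shift and turn from the pose commanded when the call began, along the tool's axes at that moment; what a row does not reach only later rows make up. A row lasts 1/12 s, in which the tool goes at most 41.7 mm and 7.16 degrees, less where a joint would pass 70% of its speed; a pose out of reach is approached as far as the arm can. A call with a gripper value outside its range is refused whole. "fingers" is the gripper's target within -1 to 1 (shut at 1, half-way at 0, fully open at -1), set as the call begins (left out, the last holds). The fingers move at their own pace and stop on an object; "force" is the grip in N (left out, the last holds). Time passes only in rows, so rows that repeat a pose let the fingers close. It gives the time, the measured TCP pose, the force and the opening at its end, in the units of the state.
- env.state(): the state, without advancing time (a new reading comes with each control period).
- env.camera(name): name is "side" or "top" or "wrist"; returns the picture (420x560x3 uint8, blue, green, red); there is no depth.
- env.camera_params(name): a dict with "fx", "fy", "cx", "cy" (pixels), "position" and "attitude" of the camera in the world. Camera axes: x right, y up, looking along -z (the intrinsics and any distortion apply to the point x, -y, -z); pixel columns grow to the right and rows downward; lengths in mm; the calibration is good to about 2 mm. The wrist camera is an equidistant fisheye: a pixel r from the principal point sees the ray r / f radians off the axis. A picture is of the moment at which its call begins: read the wrist's pose just before it. camera_params takes no time and is no camera call; for the wrist camera it gives the pose at the moment of the call.
- env.finish_job(): hands the job in, once; it reports no verdict.
The state is a dict: "time_s": time; "joint_pos": joint angles; "dq": joint speeds; "effort": joint torques, N m; "ee_pos": TCP position; "tool_rot": TCP orientation; "ft_force": force on the tool from outside, world axes, zero at the start; "moment": the same for the moment, N m; "gripper_width": finger opening in mm.
Only numpy, scipy, OpenCV 4.12 (cv2) and the standard library are available. Lean on these libraries where they do the work, as an engineer would, in place of code of your own. Each camera call takes 0.05 s, during which the arm holds its last target. There are 200 camera calls.

### The job

Run the station up the band on the desk tuning console: with a fingertip, flick the free-running dial clockwise (seen from above) so that it spins on by itself, and let it go more than one full turn from where it stood. Then catch it with a fingertip as its zero mark comes up to the index pointer, so that it stops there on the spot (do not stop it elsewhere and push it round; under the fingertip it may be trimmed by a division or two), in line to within half a division. Take your hand away and leave it standing; pick nothing up and leave the mug, the Morse key and the microphone where they are.

Things in the scene. Friction and masses are not known exactly. Their poses are not given: they have to be found in the camera images.
- console: Tuning console, fixed: flat grey steel case 200 (x) x 180 (y) x 42 mm high, black top; origin at the centre of its underside, z up, +x from the dial's axis to the index pointer. The dial turns on the vertical axis through the origin. Four low key caps (3 mm high) lie along the case's -x edge, 76 mm and more from that axis. The mug, key and microphone stand 18 cm and more from the axis.
- dial_centre (a point): Centre of the knob's flat top, on the dial's axis, 76 mm above the desk. The dial is a black skirt disc 124 mm across (top 50 mm above the desk) with 36 white divisions 10 degrees apart and, on it, an aluminium knob 92 mm across with a ribbed rubber band; too wide to grip. A fingertip may stroke or press the knob's top anywhere out to 44 mm from the centre.
- dial (a joint): Dial angle, rad, counted over turns, growing clockwise seen from above; zero mark at the pointer at 0, 6.28, 12.57, 18.85 ... Starts between 0.6 and 5.6, so the passage at 6.28 comes before a full turn is done, all later ones after it. Weighted, about 0.00075 kg m2 (varies by a quarter), light drag: it slows by about 0.04 rad/s2 plus 0.08/s times its speed. A firm fingertip stops it almost at once; it then stays.
- zero_mark (a point): Zero mark: the one broad white radial line (14 x 4 mm) on the black skirt; this point lies on it 60 mm from the axis at the skirt's top face. On the knob's top a round dark rubber spot, 18 mm across and flush, lies in line with it 31 mm from the axis. It turns with the dial.
- index_point (a point): Point of the skirt's top face right before the index pointer's tip, 60 mm from the axis on the console's +x side, where the zero mark must rest. The pointer is a fixed flat aluminium arrow head, 24 mm long and 8 mm high, just outside the skirt, tip towards the dial.
- mug: White mug, 80 mm across, 92 mm high, standing loose near the console; origin at the centre of its underside. To be left alone.
- morse_key: Morse key, loose: dark wooden base 130 x 68 x 14 mm, brass lever and black finger knob up to 62 mm high; origin at the centre of its underside. To be left alone.
- microphone: Black hand microphone lying loose, 92 x 56 x 30 mm; origin at the centre of its underside. To be left alone.

How it is judged (in metres and radians):
On the way, in this order (a step that is already met when the one before it is completed fails the run):
1. the dial spins clockwise by itself, untouched, faster than 1 rad/s for 1 s (velocity of joint dial above 1 rad/s and contact force between anything else and dial below 0.01 N), for 1 s.
2. the dial is stopped under a fingertip with its zero mark at or near the index pointer (within 30 mm at the skirt's edge, three divisions) (value of joint dial above 12 rad and velocity of joint dial between -0.05 and 0.05 rad/s and contact force between the fingers and dial above 0.02 N and distance between zero_mark and index_point below 0.03 m), for 0.1 s.
At the end, for the whole second after the job is handed in: The dial stands still with its zero mark in line with the index pointer (within 5.5 mm at the skirt's edge, about 5 degrees or half a division), more than one full turn clockwise from where it started (joint beyond 12.4 rad), and nothing touches it (distance between zero_mark and index_point below 0.0055 m and value of joint dial above 12.4 rad and velocity of joint dial between -0.03 and 0.03 rad/s).
It fails at once if after its first turn (joint beyond 9.5 rad) the dial is stopped or turned back away from the index pointer (zero mark more than 30 mm from it, three divisions) (value of joint dial above 9.5 rad and velocity of joint dial below 0.05 rad/s and distance between zero_mark and index_point above 0.03 m).
It fails at once if the mug is moved more than 20 mm (distance of mug from where it was at the start of the episode above 0.02 m).
It fails at once if the Morse key is moved more than 20 mm (distance of morse_key from where it was at the start of the episode above 0.02 m).
It fails at once if the microphone is moved more than 20 mm (distance of microphone from where it was at the start of the episode above 0.02 m).
It also fails if it takes over 42 s, if anything falls off the work surface, if the arm or the gripper's body presses on something with over 40 N, if the wrist force passes 120 N, or if a joint passes its speed limit or range.

## Working session

There is one attempt and no reset: what is moved stays moved. The work goes in short steps, Python scripts to look and compute and a tool call to move; the robot and the scene stay as the last step left them, time stands still between calls to the robot, and variables do not carry over. Pictures are saved under pics/ and viewed, about 8 in all and at most 12, crops included, and the job is handed in when it is done.

Besides the shell and the picture viewer there is one more tool, called as name(argument=value, ...), one argument or row to a line, values as JSON. play_rows: Moves the arm, as the interface text tells. Its arguments: {"type":"object","properties":{"increments":{"type":"array","items":{"type":"object","properties":{"offset":{"type":"array","items":{"type":"number"}},"dr":{"type":"array","items":{"type":"number"}}}}},"fingers":{"type":"number"},"force":{"type":"number"}},"required":["increments"]}

```bash
mkdir -p pics; ls
python3 - <<'E'
from rig import env
import cv2,numpy as np
s=env.state();print(s)
for n in("side","top"):
    print(n,env.camera_params(n))
a=env.camera("side");b=env.camera("top")
cv2.imwrite("pics/top.png",b);cv2.imwrite("pics/side.png",a)
E
```

```text
pics
{'time_s': 0.0, 'joint_pos': array([-1.18572113e+00,  3.08998726e-01,  1.63521886e+00,  3.70088423e-05,
        1.19968227e+00, -6.97136599e-02]), 'dq': array([-1.00109423e-03,  6.66705159e-04,  1.14658761e-04,  1.36045204e-05,
        8.63952047e-04,  6.23210351e-04]), 'effort': array([ 1.06028554e-03, -4.15249372e+01, -2.76663691e+01, -1.62897009e-04,
        1.02406365e-02, -1.39001898e-05]), 'ee_pos': array([ 274.20993221, -560.70948608,  230.03559028]), 'tool_rot': array([-1.14199797e-03,  9.74257970e-01,  2.25433088e-01, -1.64125009e-04]), 'ft_force': array([ 0.16936348, -0.63669123, -0.83277743]), 'moment': array([ 0.02568991,  0.06919225, -0.01618139]), 'gripper_width': 85.47252135509027}
side {'fx': 395.53282749599094, 'fy': 395.53282749599094, 'cx': 279.8016215197489, 'cy': 203.32288726617006, 'position': array([236.23131697, 563.75616351, 551.5925156 ]), 'attitude': array([-0.28229949, -0.13209045,  0.42073653,  0.85196237])}
top {'fx': 510.1851661963842, 'fy': 510.1851661963842, 'cx': 276.0156222676803, 'cy': 214.17650005638487, 'position': array([ 525.88603583,   48.9991601 , 1321.00911052]), 'attitude': array([ 0.71652878,  0.0215771 , -0.01813717, -0.69698778])}
```

View pics/top.png

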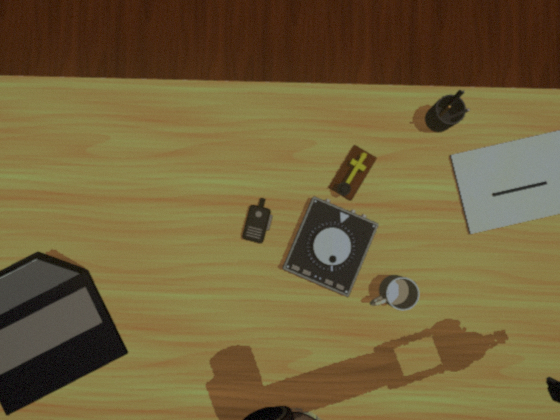

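View pics/side.png

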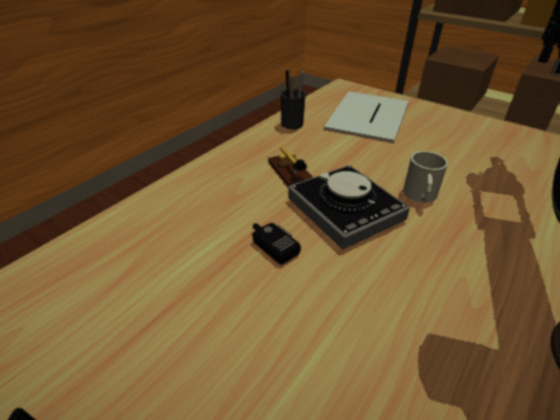

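The top view shows the console with its knob at about (332,246), pointer at (344,217), the dark spot at (333,260), the mug at lower right, the Morse key above and the microphone on the left. The side view matches this, with the knob at about (349,184).

```bash
cat > h.py <<'E'
import numpy as np,cv2
from scipy.spatial.transform import Rotation as R
def rot(q): q=np.asarray(q);return R.from_quat([q[1],q[2],q[3],q[0]]).as_matrix()
def ray(p,u,v,fish=False):
    x=(u-p['cx'])/p['fx'];y=(v-p['cy'])/p['fy']
    if fish:
        r=np.hypot(x,y);k=np.sin(r)/r if r>1e-9 else 1;d=np.array([x*k,-y*k,-np.cos(r)])
    else: d=np.array([x,-y,-1.])
    return rot(p['attitude'])@d
def onplane(p,u,v,z,fish=False):
    d=ray(p,u,v,fish);return p['position']+d*(z-p['position'][2])/d[2]
def proj(p,P,fish=False):
    c=rot(p['attitude']).T@(np.asarray(P,float)-p['position']);a=np.array([c[0],-c[1]]);z=-c[2]
    if fish:
        n=np.linalg.norm(a);s=np.arctan2(n,z)/max(n,1e-9)
    else: s=1/z
    return np.array([p['cx'],p['cy']])+p['fx']*a*s
def tri(obs): # [(p,u,v,fish)]
    A=np.zeros((3,3));b=np.zeros(3)
    for p,u,v,f in obs:
        d=ray(p,u,v,f);d/=np.linalg.norm(d);M=np.eye(3)-np.outer(d,d);A+=M;b+=M@p['position']
    return np.linalg.solve(A,b)
E
python3 - <<'E'
from rig import env
from h import *
t=env.camera_params("top");s=env.camera_params("side")
print("knob tri",tri([(t,332,246,0),(s,349,184,0)]))
c=onplane(t,332,246,76);print(c,onplane(t,344,217,50),onplane(t,333,260,76))
for n,u,v in(("mug",400,293),("key",352,173),("mic",257,222)):print(n,onplane(t,u,v,30))
a=cv2.imread("pics/top.png")[185:305,260:420];b=cv2.imread("pics/side.png")[150:260,280:420]
cv2.imwrite("pics/c.png",np.vstack([cv2.resize(a,None,fx=4.5,fy=4.5,interpolation=cv2.INTER_CUBIC)]))
E
```

```text
knob tri [521.81356664 -82.81647358  72.52203393]
[521.98764581 -82.37002826  76.        ] [ 594.88256527 -113.44758581   50.        ] [488.09674011 -85.53233505  76.        ]
mug [ 408.85774493 -260.31755423   30.        ]
key [ 708.60943216 -134.06827051   30.        ]
mic [577.22345373 103.88214216  30.        ]
```

View pics/c.png

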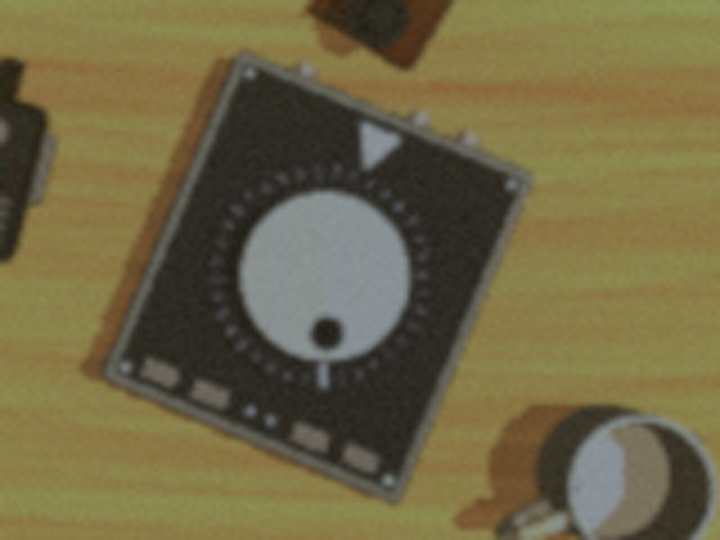

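The enlarged crop shows knob centre at full-frame (332.4,246.1), pointer tip (342.9,222.8), zero mark (331.8,268.3) and spot (332.7,259).

Run:
```python
from rig import env
from h import *
t=env.camera_params("top");w=env.camera_params("wrist");s=env.state()
c=onplane(t,332.4,246.1,76);tip=onplane(t,342.9,222.8,50);zm=onplane(t,331.8,268.3,50);sp=onplane(t,332.7,259,76)
for n,p in(("tip",tip),("zm",zm),("spot",sp)):
    d=(p-c)[:2];print(n,p,np.hypot(*d),np.degrees(np.arctan2(d[1],d[0])))
print(c)
a=onplane(t,260+108/4.5,185+375/4.5,42);b=onplane(t,260+243/4.5,185+55/4.5,42);d=b-a;print("edge",np.degrees(np.arctan2(d[1],d[0])),np.linalg.norm(d))
T=rot(s['tool_rot']);print(T);print("cam in tool",T.T@(w['position']-s['ee_pos']),"view dir tool",-(T.T@rot(w['attitude']))[:,2],w['fx'])
tgt=np.array([c[0]-28,c[1]+12,150]);print("to hover, tool axes",T.T@(tgt-s['ee_pos']))
```

```text
tip [ 580.34045668 -111.00279013   50.        ] 64.7693177279726 -25.275378585275114
zm [466.72168626 -85.80972673  50.        ] 55.105073028728725 -177.43984512036585
spot [490.4985585  -84.75157204  76.        ] 31.304667541605607 -177.43074305207566
[521.77175753 -83.34827875  76.        ]
edge -21.41275159580738 193.453390138795
[[ 8.98359091e-01  4.39261111e-01 -7.87543090e-04]
 [ 4.39261789e-01 -8.98356957e-01  1.96446900e-03]
 [ 1.55420020e-04 -2.11073617e-03 -9.99997760e-01]]
cam in tool [  80.44893389    0.47438154 -142.22085472] view dir tool [-3.15491131e-01  8.06026521e-04  9.48928183e-01] 325.19226210127806
to hover, tool axes [ 412.21429319 -343.08072311   80.92834468]
```

play_rows(
  increments=[
    {"offset": [0.412, -0.343, 0.08], "dr": [0, 0, 0.84]},
    {"offset": [0.412, -0.343, 0.08], "dr": [0, 0, 0.84]},
    {"offset": [0.412, -0.343, 0.08], "dr": [0, 0, 0.84]},
    {"offset": [0.412, -0.343, 0.08], "dr": [0, 0, 0.84]},
    {"offset": [0.412, -0.343, 0.08], "dr": [0, 0, 0.84]},
  ],
  fingers=1,
  force=60,
)

```text
time_s: 0.52
ee_pos: [357.5, -374.6, 200.2]
tool_rot: [-0.001, 0.997, -0.083, -0.0]
ft_force: [0.5, 0.2, -0.5]
gripper_width: 25.5
```

```bash
cat >> h.py <<'E'
C=np.array([521.8,-83.3,76.])
def rem(env,tgt,yaw=-22.):
    """remaining tool-frame shift/turn to tgt (mm), tool down with tool x at yaw deg"""
    s=env.state();T=rot(s['tool_rot']);a=np.radians(yaw)
    G=np.array([[np.cos(a),np.sin(a),0],[np.sin(a),-np.cos(a),0],[0,0,-1]])
    print("t",s['time_s'],"ee",s['ee_pos'].round(1),"F",s['ft_force'].round(2),"w",round(s['gripper_width'],1))
    print("off",(T.T@(np.asarray(tgt)-s['ee_pos'])).round(1),"dr",R.from_matrix(T.T@G).as_rotvec().round(3))
E
python3 -c "
from rig import env
from h import *
rem(env,[493.5,-72,130])"
```

```text
t 0.5167 ee [ 357.5 -374.6  200.2] F [ 0.5   0.16 -0.55] w 25.5
off [  84.2 -320.9   70.5] dr [-0.001  0.001  0.218]
```

play_rows(
  increments=[
    {"offset": [0.08, -0.31, 0.06], "dr": [0, 0, 0.2]},
    {"offset": [0.08, -0.31, 0.06], "dr": [0, 0, 0.2]},
    {"offset": [0.08, -0.31, 0.06], "dr": [0, 0, 0.2]},
    {"offset": [0.08, -0.31, 0.06], "dr": [0, 0, 0.2]},
    {"offset": [0.08, -0.31, 0.06], "dr": [0, 0, 0.2]},
  ],
)

```text
time_s: 0.93
ee_pos: [438.4, -189.8, 162.7]
tool_rot: [-0.0, 0.984, -0.179, -0.0]
ft_force: [0.6, -0.3, -0.3]
gripper_width: 0.0
```

```bash
python3 -c "
from rig import env
from h import *
rem(env,[493.5,-72,110])"
```

```text
t 0.9333 ee [ 438.4 -189.8  162.7] F [ 0.64 -0.27 -0.27] w 0.0
off [  10.1 -129.7   52.7] dr [-0.     0.     0.024]
```

play_rows(
  increments=[
    {"offset": [0.008, -0.115, 0.045], "dr": [0, 0, 0.024]},
    {"offset": [0.008, -0.115, 0.045], "dr": [0, 0, 0.024]},
    {"offset": [0.008, -0.115, 0.045], "dr": [0, 0, 0.024]},
    {"offset": [0.008, -0.115, 0.045], "dr": [0, 0, 0.024]},
    {"offset": [0.008, -0.115, 0.045], "dr": [0, 0, 0.024]},
  ],
)

```text
time_s: 1.35
ee_pos: [485.4, -84.9, 116.9]
tool_rot: [0.0, 0.982, -0.188, -0.002]
ft_force: [-1.1, 0.1, -0.1]
gripper_width: 0.1
```

```bash
python3 -c "
from rig import env
from h import *
rem(env,[493.5,-72,86])
p=env.camera_params('wrist');a=env.camera('wrist');t=env.camera('top')
cv2.imwrite('pics/w1.png',a);cv2.imwrite('pics/t1.png',t);import pickle;pickle.dump(p,open('w1.pkl','wb'))
print(proj(p,C,1))
cv2.imwrite('pics/wt.png',np.hstack([a,cv2.resize(t[185:305,270:390],(240,240),interpolation=2)]+[]) if 0 else a)
"
```

```text
t 1.35 ee [485.4 -84.9 116.9] F [-1.13  0.11 -0.1 ] w 0.1
off [  2.8 -15.   30.8] dr [0.001 0.003 0.005]
[255.59132692 186.62716452]
```

View pics/w1.png

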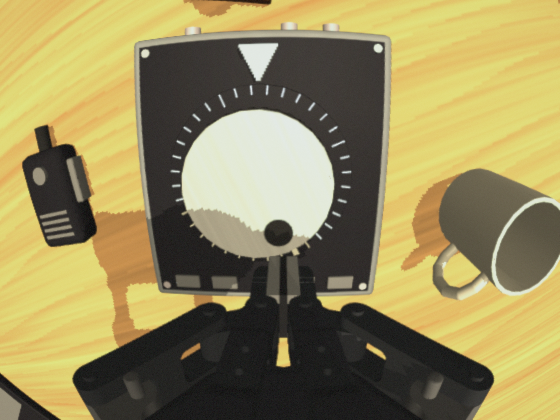

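The wrist view shows the closed fingers at (283,265) over the lower edge of the knob. Knob centre is about (258,184), the dark spot (278,232) and the pointer tip (258,80).

play_rows(
  increments=[
    {"offset": [0, 0, 0.012]},
    {"offset": [0, 0, 0.012]},
    {"offset": [0, 0, 0.012]},
  ],
)

```text
invalid input
```

```bash
cat >> h.py <<'E'
def pol(P,c=C): d=(P-c)[:2];return round(float(np.hypot(*d)),1),round(float(np.degrees(np.arctan2(d[1],d[0]))),2)
E
python3 -c "
from rig import env
from h import *
rem(env,[493.5,-72,86])
p=env.camera_params('wrist');a=env.camera('wrist');import pickle;pickle.dump(p,open('w2.pkl','wb'))
cv2.imwrite('pics/w2.png',a);print(proj(p,C,1))
cv2.imwrite('pics/w2c.png',cv2.resize(a[30:310,120:400],(784,600) if 0 else (600,600),interpolation=2))
"
```

```text
t 1.45 ee [486.  -87.4 118.2] F [-0.19 -0.09 -0.62] w -0.1
off [  1.2 -17.1  32.2] dr [0.001 0.    0.001]
[252.14831271 188.75958997]
```

View pics/w2c.png

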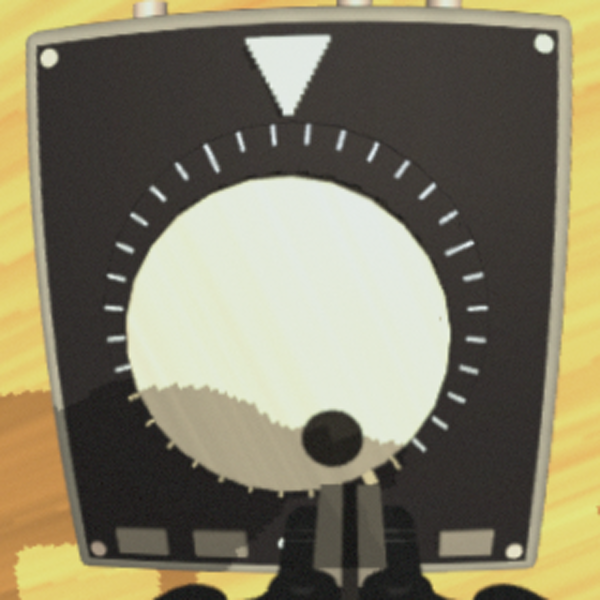

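The enlarged crop shows the knob edges at left 127, right 450, top 175 and bottom 492 in crop pixels, with the pointer tip at (288,115) and the spot at (332,438).

Run:
```python
import pickle
from h import *
p=pickle.load(open('w2.pkl','rb'));f=lambda u,v,z:onplane(p,120+u/600*280,30+v/600*280,z,1)
P=[f(127,333,76),f(450,333,76),f(288,175,76),f(280,492,76)]
A=np.array([[2*q[0],2*q[1],1] for q in P]);x=np.linalg.lstsq(A,np.array([q[0]**2+q[1]**2 for q in P]),rcond=None)[0]
c=np.array([x[0],x[1],76]);print(c,"r",np.sqrt(x[2]+x[0]**2+x[1]**2))
print("tip",pol(f(288,115,50),c),pol(f(288,115,46),c),"spot",pol(f(332,438,76),c))
t1=f(49,57,42);t2=f(543,43,42);print("edge normal",np.degrees(np.arctan2(*(t2-t1)[[1,0]]))+90,np.linalg.norm(t2-t1))
t=pickle.load(open('w2.pkl','rb'))
from rig import env
print("tri",tri([(env.camera_params("top"),332.4,246.1,0),(p,120+288.5/600*280,30+333/600*280,1)]))
```

```text
[520.73015365 -83.52058047  76.        ] r 45.595954374539346
tip (63.4, -21.38) (63.7, -21.08) spot (30.8, -177.79)
edge normal -21.62905820155798 158.14670867488368
tri [521.69709741 -84.15070409  68.7950958 ]
```

play_rows(
  increments=[
    {"offset": [0.001, -0.002, 0.033], "dr": [0, 0, 0]},
    {"offset": [0.001, -0.002, 0.033], "dr": [0, 0, 0]},
    {"offset": [0.001, -0.002, 0.033], "dr": [0, 0, 0]},
  ],
)

```text
time_s: 1.75
ee_pos: [485.8, -86.5, 84.3]
tool_rot: [-0.0, 0.981, -0.192, -0.002]
ft_force: [-0.0, -0.0, 0.3]
gripper_width: -0.2
```

play_rows(
  increments=[
    {"offset": [0, 0, 0.01], "dr": [0, 0, 0]},
  ],
)

```text
time_s: 1.83
ee_pos: [489.8, -87.2, 77.4]
tool_rot: [0.0, 0.982, -0.191, 0.002]
ft_force: [-0.1, -0.0, -0.2]
gripper_width: -0.0
```

play_rows(
  increments=[
    {"offset": [0, 0, 0.0], "dr": [0, 0, 0]},
  ],
)

```text
time_s: 1.92
ee_pos: [489.5, -86.8, 76.3]
tool_rot: [0.0, 0.982, -0.191, 0.002]
ft_force: [-0.2, -0.8, 0.3]
gripper_width: -0.2
```

play_rows(
  increments=[
    {"offset": [0, 0, 0.0], "dr": [0, 0, 0]},
  ],
)

```text
time_s: 2.0
ee_pos: [488.6, -86.3, 76.1]
tool_rot: [0.0, 0.982, -0.191, 0.001]
ft_force: [0.2, 0.1, 0.3]
gripper_width: 0.3
```

play_rows(
  increments=[
    {"offset": [0, 0, 0.001], "dr": [0, 0, 0]},
    {"offset": [0, 0, 0.001], "dr": [0, 0, 0]},
  ],
)

```text
time_s: 2.17
ee_pos: [488.6, -86.3, 76.0]
tool_rot: [0.0, 0.982, -0.19, 0.001]
ft_force: [-2.4, 0.0, 8.5]
gripper_width: 0.2
```

play_rows(
  increments=[
    {"offset": [0, 0, 0.001], "dr": [0, 0, 0]},
    {"offset": [0, 0, 0.001], "dr": [0, 0, 0]},
  ],
)

```text
time_s: 2.33
ee_pos: [488.7, -86.4, 76.0]
tool_rot: [0.001, 0.982, -0.19, 0.0]
ft_force: [-4.6, -0.6, 14.6]
gripper_width: 0.2
```

play_rows(
  increments=[
    {"offset": [0, -0.002, 0], "dr": [0, 0, 0]},
    {"offset": [0, -0.0065, 0], "dr": [0, 0, 0]},
    {"offset": [0, -0.012, 0], "dr": [0, 0, 0]},
    {"offset": [0, -0.0175, 0], "dr": [0, 0, 0]},
    {"offset": [0, -0.023, -0.014], "dr": [0, 0, 0]},
  ],
)

```text
time_s: 2.75
ee_pos: [495.5, -64.1, 86.9]
tool_rot: [0.0, 0.982, -0.191, -0.001]
ft_force: [0.9, -0.6, 0.0]
gripper_width: -0.1
```

play_rows(
  increments=[
    {"offset": [0, -0.002, -0.01], "dr": [0, 0, 0]},
    {"offset": [0, -0.002, -0.01], "dr": [0, 0, 0]},
  ],
)

```text
time_s: 2.92
ee_pos: [499.5, -62.6, 99.9]
tool_rot: [0.0, 0.982, -0.19, 0.003]
ft_force: [0.5, 0.2, 0.1]
gripper_width: -0.0
```

```bash
cat >> h.py <<'E'
C=np.array([520.9,-83.5,76.]);PTR=-21.5
def look(env,tag):
    """dial angle modulo a turn (deg, clockwise from the pointer) from the dark spot, at the picture's time"""
    t=env.state()['time_s'];p=env.camera_params('wrist');a=env.camera('wrist');cv2.imwrite(f'pics/{tag}.png',a)
    g=a.max(2).astype(float);best=[]
    rr=np.array([(r,k) for r in(0,3,6,7.5) for k in np.arange(0,6.28,.52)])
    for d in np.arange(0,360,1.):
        b=np.radians(PTR-d);q=C+31*np.array([np.cos(b),np.sin(b),0])
        v=[]
        for r,k in rr:
            u=proj(p,q+[r*np.cos(k),r*np.sin(k),0],1).round().astype(int)
            if 0<=u[0]<560 and 0<=u[1]<420:v.append(g[u[1],u[0]])
        best.append(np.mean(v) if v else 255)
    b=np.array(best);i=[j for j in range(360) if b[j]==b[np.arange(j-12,j+13)%360].min()]
    print(tag,"t",round(t,4),"minima",[(j,int(b[j])) for j in i if b[j]<110]);return t,b
E
python3 -c "
from rig import env
from h import *
rem(env,[493,-72.5,84])
for i in range(4): look(env,'s%d'%i)
"
```

```text
t 2.9167 ee [499.5 -62.6  99.9] F [0.48 0.19 0.11] w -0.0
off [-2.5 11.6 15.8] dr [-0.001 -0.005  0.001]
s0 t 2.9167 minima [(217, 41)]
s1 t 2.9667 minima [(222, 40)]
s2 t 3.0167 minima [(229, 45)]
s3 t 3.0667 minima [(235, 48)]
```

play_rows(
  increments=[
    {"offset": [-0.002, 0.011, 0.015], "dr": [0, 0, 0]},
    {"offset": [-0.002, 0.011, 0.015], "dr": [0, 0, 0]},
    {"offset": [-0.002, 0.011, 0.015], "dr": [0, 0, 0]},
    {"offset": [-0.002, 0.011, 0.015], "dr": [0, 0, 0]},
    {"offset": [-0.002, 0.011, 0.015], "dr": [0, 0, 0]},
  ],
)

```text
time_s: 3.53
ee_pos: [491.7, -71.7, 82.4]
tool_rot: [-0.0, 0.982, -0.19, 0.0]
ft_force: [-0.2, -0.3, -0.5]
gripper_width: 0.1
```

```bash
python3 -c "
from rig import env
from h import *
rem(env,[493,-72.5,80])
for i in range(2): look(env,'r%d'%i)
rem(env,[493,-72.5,80])
"
```

```text
t 3.5333 ee [491.7 -71.7  82.4] F [-0.15 -0.3  -0.54] w 0.1
off [1.5 0.2 2.4] dr [-0.    -0.     0.001]
r0 t 3.5333 minima [(178, 76), (293, 52)]
r1 t 3.5833 minima [(178, 75), (299, 52)]
t 3.6333 ee [491.8 -71.7  82.7] F [ 0.26 -0.04 -0.03] w -0.1
off [1.4 0.3 2.7] dr [-0.    -0.001  0.001]
```

play_rows(
  increments=[
    {"offset": [0.001, 0, 0.003], "dr": [0, 0, 0]},
    {"offset": [0.001, 0, 0.003], "dr": [0, 0, 0]},
    {"offset": [0.001, 0, 0.003], "dr": [0, 0, 0]},
    {"offset": [0.001, 0, 0.003], "dr": [0, 0, 0]},
    {"offset": [0.001, 0, 0.003], "dr": [0, 0, 0]},
  ],
)

```text
time_s: 4.05
ee_pos: [492.3, -72.1, 79.3]
tool_rot: [-0.0, 0.982, -0.19, -0.0]
ft_force: [-0.1, -0.4, 0.2]
gripper_width: 0.0
```

```bash
python3 -c "
from rig import env
from h import *
rem(env,[493,-72.5,79])
for i in range(2): look(env,'q%d'%i)
rem(env,[493,-72.5,79])
"
```

```text
t 4.05 ee [492.3 -72.1  79.3] F [-0.06 -0.4   0.25] w 0.0
off [0.8 0.1 0.3] dr [-0.     0.     0.001]
q0 t 4.05 minima [(176, 62), (356, 52)]
q1 t 4.1 minima [(1, 52), (176, 61)]
t 4.15 ee [492.3 -72.2  79.3] F [-0.11 -0.46 -0.04] w -0.2
off [0.8 0.  0.3] dr [ 0.    -0.     0.001]
```

play_rows(
  increments=[
    {"offset": [0, 0, 0], "dr": [0, 0, 0]},
    {"offset": [0, 0, 0], "dr": [0, 0, 0]},
    {"offset": [0, 0, 0], "dr": [0, 0, 0]},
    {"offset": [0, 0, 0], "dr": [0, 0, 0]},
    {"offset": [0, 0, 0], "dr": [0, 0, 0]},
  ],
)

```text
time_s: 4.57
ee_pos: [492.2, -72.2, 79.3]
tool_rot: [0.0, 0.982, -0.19, 0.0]
ft_force: [0.4, -0.1, -0.4]
gripper_width: 0.4
```

```bash
python3 -c "
from rig import env
from h import *
for i in range(2): look(env,'p%d'%i)
rem(env,[493,-72.5,79])
"
```

```text
p0 t 4.5667 minima [(55, 53), (176, 61)]
p1 t 4.6167 minima [(60, 52), (176, 61)]
t 4.6667 ee [492.2 -72.2  79.3] F [-0.5   1.33  0.41] w -0.2
off [0.8 0.  0.3] dr [ 0.    -0.     0.001]
```

play_rows(
  increments=[
    {"offset": [0, 0, 0], "dr": [0, 0, 0]},
    {"offset": [0, 0, 0], "dr": [0, 0, 0]},
    {"offset": [0, 0, 0], "dr": [0, 0, 0]},
    {"offset": [0, 0, 0], "dr": [0, 0, 0]},
    {"offset": [0, 0, 0], "dr": [0, 0, 0]},
  ],
)

```text
time_s: 5.08
ee_pos: [492.2, -72.2, 79.2]
tool_rot: [-0.0, 0.982, -0.19, -0.0]
ft_force: [-0.1, -0.2, 0.0]
gripper_width: 0.1
```

play_rows(
  increments=[
    {"offset": [0, 0, 0], "dr": [0, 0, 0]},
    {"offset": [0, 0, 0], "dr": [0, 0, 0]},
    {"offset": [0, 0, 0], "dr": [0, 0, 0]},
    {"offset": [0, 0, 0], "dr": [0, 0, 0]},
    {"offset": [0, 0, 0], "dr": [0, 0, 0]},
  ],
)

```text
time_s: 5.5
ee_pos: [492.2, -72.2, 79.2]
tool_rot: [0.0, 0.982, -0.19, -0.0]
ft_force: [0.1, 0.4, -0.1]
gripper_width: -0.2
```

```bash
python3 -c "
from rig import env
from h import *
for i in range(2): look(env,'o%d'%i)
a=cv2.imread('pics/q1.png');cv2.imwrite('pics/q1c.png',cv2.resize(a[20:300,120:400],(600,600),interpolation=2))
"
```

```text
o0 t 5.5 minima [(156, 47), (176, 58)]
o1 t 5.55 minima [(161, 51), (176, 58)]
```

View pics/q1c.png

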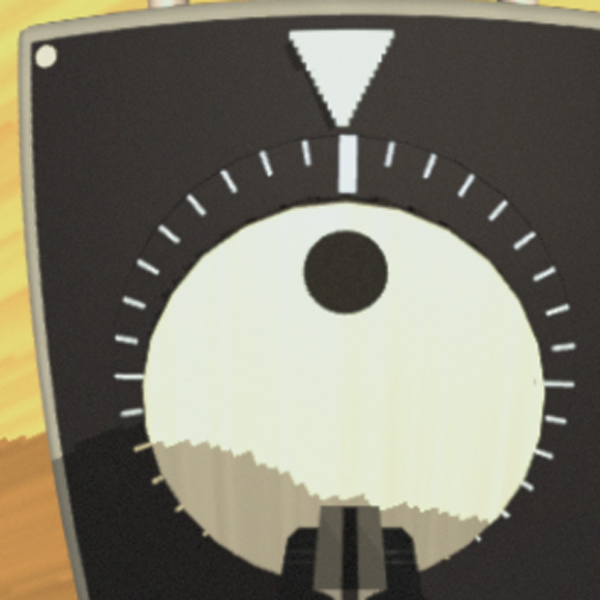

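The q1 crop shows the zero mark at (347,165), just right of the pointer tip at (342,125). That is 1° past it, which matches the detector.

play_rows(
  increments=[
    {"offset": [0, 0, 0], "dr": [0, 0, 0]},
    {"offset": [0, 0, 0], "dr": [0, 0, 0]},
    {"offset": [0, 0, 0], "dr": [0, 0, 0]},
    {"offset": [0, 0, 0], "dr": [0, 0, 0]},
    {"offset": [0, 0, 0], "dr": [0, 0, 0]},
  ],
)

```text
time_s: 6.02
ee_pos: [492.2, -72.2, 79.3]
tool_rot: [0.0, 0.982, -0.19, 0.0]
ft_force: [-0.1, 0.2, -0.6]
gripper_width: 0.1
```

play_rows(
  increments=[
    {"offset": [0, 0, 0], "dr": [0, 0, 0]},
    {"offset": [0, 0, 0], "dr": [0, 0, 0]},
    {"offset": [0, 0, 0], "dr": [0, 0, 0]},
    {"offset": [0, 0, 0], "dr": [0, 0, 0]},
    {"offset": [0, 0, 0], "dr": [0, 0, 0]},
  ],
)

```text
time_s: 6.43
ee_pos: [492.2, -72.2, 79.2]
tool_rot: [-0.0, 0.982, -0.19, -0.0]
ft_force: [0.1, 0.7, -0.2]
gripper_width: -0.1
```

```bash
cat > fit.py <<'E'
from rig import env
from h import *
import sys
from scipy.optimize import least_squares,brentq
D=[(2.9667,222),(3.0167,229),(3.0667,235),(3.5333,293),(3.5833,299),(4.05,356),(4.1,361),(4.5667,415),(4.6167,420),(5.5,516),(5.55,521)]
D+=eval(sys.argv[2])
for i in range(2):
    t,b=look(env,sys.argv[1]+str(i))
    D.append((t,None,b))
t0=4
m=lambda x,t:x[0]+np.degrees((x[1]+.04/x[2])/x[2]*(1-np.exp(-x[2]*(t-t0)))-.04/x[2]*(t-t0))
K=[d for d in D if d[1] is not None]
def fit(K):
    T=np.array([k[0] for k in K]);Y=np.array([k[1] for k in K])
    return least_squares(lambda x:np.r_[m(x,T)-Y,(x[2]-.08)*100],[350,2,.08]).x
x=fit(K)
for t,_,b in [d for d in D if d[1] is None]:
    pr=m(x,t);j=int(round(pr))+np.arange(-20,21);k=j[np.argmin(b[j%360])];K.append((t,int(k)))
    print("pred",pr.round(1),"meas",k)
x=fit(K);print("x",x,"new",K[-2:]);print("now",env.state()['time_s'],"t at 720:",brentq(lambda t:m(x,t)-720,4,12))
E
python3 fit.py n "[]"
```

```text
n0 t 6.4333 minima [(176, 60), (249, 43)]
n1 t 6.4833 minima [(176, 61), (254, 43)]
pred 608.0 meas 609
pred 612.8 meas 614
x [3.49586514e+02 2.06278443e+00 6.56949720e-02] new [(6.4333, 609), (6.4833, 614)]
now 6.5333 t at 720: 7.661265942150852
```

play_rows(
  increments=[
    {"offset": [0, 0, 0], "dr": [0, 0, 0]},
    {"offset": [0, 0, 0], "dr": [0, 0, 0]},
    {"offset": [0, 0, 0], "dr": [0, 0, 0]},
    {"offset": [0, 0, 0], "dr": [0, 0, 0]},
    {"offset": [0, 0, 0], "dr": [0, 0, 0]},
  ],
)

```text
time_s: 6.95
ee_pos: [492.2, -72.2, 79.2]
tool_rot: [0.0, 0.982, -0.19, -0.0]
ft_force: [-0.7, 0.1, 0.1]
gripper_width: -0.3
```

play_rows(
  increments=[
    {"offset": [0, 0, 0], "dr": [0, 0, 0]},
    {"offset": [0, 0, 0], "dr": [0, 0, 0]},
    {"offset": [0, 0, 0], "dr": [0, 0, 0]},
    {"offset": [0, 0, 0], "dr": [0, 0, 0]},
    {"offset": [0, 0, 0], "dr": [0, 0, 0]},
  ],
)

```text
time_s: 7.37
ee_pos: [492.3, -72.2, 79.3]
tool_rot: [-0.0, 0.982, -0.19, 0.0]
ft_force: [0.2, -0.1, 0.2]
gripper_width: 0.0
```

```bash
python3 fit.py m "[(6.4333, 609), (6.4833, 614)]"
```

```text
m0 t 7.3667 minima [(176, 61), (337, 53)]
m1 t 7.4167 minima [(176, 60), (342, 51)]
pred 694.5 meas 697
pred 698.9 meas 702
x [3.49283004e+02 2.05942635e+00 6.03074099e-02] new [(7.3667, 697), (7.4167, 702)]
now 7.4667 t at 720: 7.631000658736033
```

play_rows(
  increments=[
    {"offset": [0, 0, 0], "dr": [0, 0, 0]},
    {"offset": [0, 0, 0.007], "dr": [0, 0, 0]},
    {"offset": [0, 0, 0.006], "dr": [0, 0, 0]},
    {"offset": [0, 0, 0.006], "dr": [0, 0, 0]},
    {"offset": [0, 0, 0.006], "dr": [0, 0, 0]},
  ],
)

```text
time_s: 7.88
ee_pos: [493.8, -72.4, 76.0]
tool_rot: [-0.0, 0.982, -0.19, 0.001]
ft_force: [-4.2, 2.2, 17.2]
gripper_width: 0.2
```

```bash
python3 -c "
from rig import env
from h import *
for i in range(3): look(env,'k%d'%i)
rem(env,[493,-72.5,76])
a=cv2.imread('pics/k2.png');cv2.imwrite('pics/k2c.png',cv2.resize(a[20:300,120:400],(600,600),interpolation=2))
"
```

```text
k0 t 7.8833 minima [(177, 59), (357, 52), (358, 52)]
k1 t 7.9333 minima [(177, 58), (358, 52)]
k2 t 7.9833 minima [(177, 58), (358, 52)]
t 8.0333 ee [493.8 -72.4  76. ] F [-4.74  1.4  17.32] w -0.1
off [-0.7  0.4 -0. ] dr [-0.001 -0.002  0.001]
```

View pics/k2c.png

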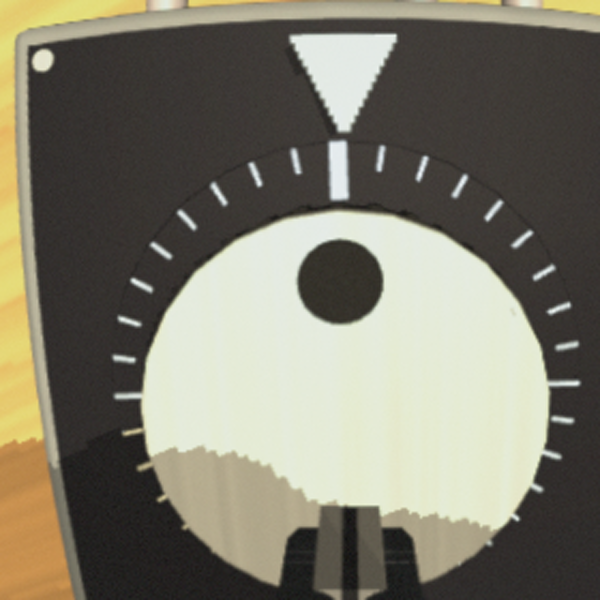

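Caught: in the crop the mark at (339,170) is about 1.5–2° (about 2 mm) short of the pointer tip at (344,132). That is within tolerance, so I'll lift straight off.

play_rows(
  increments=[
    {"offset": [0, 0, -0.015], "dr": [0, 0, 0]},
    {"offset": [0, 0, -0.045], "dr": [0, 0, 0]},
    {"offset": [0, 0, -0.045], "dr": [0, 0, 0]},
    {"offset": [0, 0, -0.045], "dr": [0, 0, 0]},
    {"offset": [0, 0, -0.045], "dr": [0, 0, 0]},
  ],
)

```text
time_s: 8.45
ee_pos: [491.9, -72.1, 117.9]
tool_rot: [0.0, 0.982, -0.19, -0.0]
ft_force: [-0.1, 0.5, 0.6]
gripper_width: 0.1
```

```bash
python3 -c "
from rig import env
from h import *
look(env,'f0')
for i in range(10): env.camera('top')
look(env,'f1')
rem(env,[493,-72.5,76])
a=cv2.imread('pics/f1.png');cv2.imwrite('pics/f1c.png',cv2.resize(a[20:300,120:400],(600,600),interpolation=2))
"
```

```text
f0 t 8.45 minima [(357, 51)]
f1 t 9.0 minima [(357, 52)]
t 9.05 ee [492.2 -72.1 118.1] F [ 0.3   0.35 -0.06] w -0.0
off [ 0.9  0.  42.1] dr [0.    0.    0.001]
```

View pics/f1c.png

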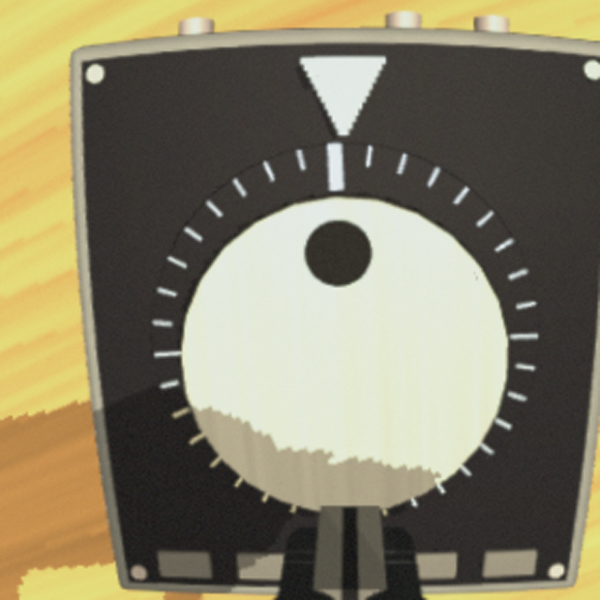

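The mark at (335,165) sits about 2.7° (about 2.9 mm, a quarter division) short of the pointer tip at (344,135). It is standing still and untouched, so I'm handing in.

```bash
python3 -c "
from rig import env
print(env.finish_job(),env.state()['time_s'])"
```

```text
the job is handed in; nothing more can be done
the job is handed in; nothing more can be done
```

I flicked the dial clockwise and caught it with its zero mark at the pointer, more than one full turn on. I handed the job in at about 9 s of the 42 s allowed; no verdict was reported.

- **Flick:** One stroke of the shut fingers on the knob's top set the dial going at about 2.1 rad/s. It then ran free for nearly 5 s, starting from about 2.73 rad and passing 6.28 once.
- **Catch:** I pressed a fingertip down as the mark came up at about 12.57 rad, with about 17 N on the knob. The dial stopped on the spot at 358°, 2° before the pointer, so I did not trim it.
- **After lifting off:** Two readings 0.55 s apart both gave 357°, so the dial is standing still. The last picture puts the mark about 2.7° short of the pointer (2.9 mm at the skirt's edge; the limit is 5.5 mm). That is roughly 12.52 rad, above the 12.4 needed. The dial moved back by up to about 1° as the finger lifted.
- **Other checks:** The wrist force read near zero after the lift. I did not touch the mug, Morse key or microphone, but did not measure their positions again at the end.
- **Disagreement:** Triangulating the knob's height from two views gave 69–73 mm instead of 76 mm. The fingertip met the top at 76.0 mm, so I used that.

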